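# Clip the lamp on, hold the rover's hatch open

### The arm

A 6-joint arm with a two-finger parallel gripper is mounted at the origin on the work surface. World frame = base frame: x ahead of the robot, y to its left, z up, the work surface at z = 0. Lengths are in mm, angles in degrees, forces in N, time in s.
With the tool pointing down it reaches from about 300 to 750 mm from the base axis. Payload 8.5 kg.
Tool frame: the origin (TCP) lies at the very end of the fingers, on their centre line; the grasp point (between the pads) lies 19 mm behind it; y points along the fingers, x is the direction in which the jaws open and shut, and the axes are right-handed (so a half turn about y gives the same grasp; the last joint's range is limited). The gripper opens to 88 mm and grips with 3 to 60 N. Pads are 18 mm wide; open, the fingers measure 123 mm over their backs; the gripper's body (75 mm by 187 mm) begins 45 mm behind the grasp point.
Start: joints at [-78.111, 21.807, 74.336, -0, 83.858, -12.336], TCP at [225.666, -501.553, 238.748] pointing down, gripper open.
Joint ranges: [-178.18, 178.18], [-50.72, 133.34], [12.68, 142.11], [-81.47, 261.47], [9.98, 163.14], [-165.26, 165.26]. Speed limits (degrees/s): [136.94, 136.94, 180, 180, 180, 180].

### API

Orientations are given as [roll, pitch, yaw] about the fixed x, y, z axes, in that order (R = Rz(yaw) Ry(pitch) Rx(roll)).
In Python, from plant import arm gives the robot as it stands. The module is installed in compiled form; this text tells all that it offers.
- The arm moves only by the tool apply_moves, never from a script. Its argument "increments" is a list of rows, each a list of 7 numbers: the shift along the world's x, y, z in mm, then the turn, a rotation vector about the world's x, y, z in rad, then the opening, from -1 (shut) to 1 (fully open). In form: [[x, y, z, rx, ry, rz, jaw], ...]. A call has 1 to 5 rows; each row shifts and turns the pose as measured when the row begins; what a row does not reach is not made up. A row lasts 1/8 s, in which the tool goes at most 62.5 mm and 10.7 degrees, less where a joint would pass 70% of its speed; a pose out of reach is approached as far as the arm can. A call with a gripper value outside its range is refused whole. The fingers move at their own pace and stop on an object; the grip force is fixed at half the most. Time passes only in rows, so rows that do not move let the fingers close. It gives the time, the measured TCP pose, the force and the opening at its end, in the units of the state.
- arm.observe(): the state, without advancing time (a new reading comes with each control period).
- arm.capture(name): name is "side" or "top"; returns a dict with "frame" (480x640x3 uint8, blue, green, red), "intrinsics" (3x3 intrinsics, pixels), "D" ([k1, k2, p1, p2, k3] as OpenCV has them; the pictures are not rectified), "world_to_cam" (4x4, takes a point from world to camera coordinates). Camera axes: x right, y down, z forward; pixel columns grow to the right and rows downward; lengths in mm; the calibration is good to about 2 mm. A picture is of the moment at which its call begins. There is no depth.
- arm.job_done(): hands the job in, once; it reports no verdict.
The state is a dict: "time": time; "joints": joint angles; "dq": joint speeds; "joint_torque": joint torques, N m; "tool_pos": TCP position; "ee_rot": TCP orientation; "contact_force": force on the tool from outside, world axes, zero at the start; "wrist_torque": the same for the moment, N m; "grip_width": finger opening in mm.
Only numpy, scipy, OpenCV 4.12 (cv2) and the standard library are available. Lean on these libraries where they do the work, as an engineer would, in place of code of your own. Each camera call takes 0.05 s, during which the arm holds its last target. There are 200 camera calls.

### The job

Take the small clip-on work light (a sprung clip: squeeze its handles) off its stand and clip it upright onto the top edge of the upright aluminium fin on the rover's deck, well down on the edge, with its lens facing across towards the hatch; let go of it. Then lift the rover's sprung hatch to 45 degrees open and keep holding it there: finish with the gripper still holding the hatch, as it falls shut when let go. Leave the tape, the screwdriver and the spare wheel where they are.

Things in the scene. Friction and masses are not known exactly. Their poses are not given: they have to be found in the camera images.
- light_grip (a point): Grasp point of the loose clip-on work light (black, 60 g), a sprung clip standing jaws down like a clothes peg: the middle of its two squeeze handles. z up, x the squeeze direction, y along the pivot pin to the lens. Handles: plates 22 mm wide (y), from 19 mm below to 18 mm above this point, leaning out 12 deg each; 26 mm over the outsides here, 34 mm at the top.
- light_jaws (a point): Point midway between the clip's jaw tips, 58 mm under light_grip, same axes (those of the clip's +x half, which leans about 0.2 rad about y while squeezed). Jaws 22 mm wide (y), 22 mm long; pivot 34 mm above. Fully down on an edge (inner stop on it), this point is 22 mm below the edge and light_grip 36 mm above. At the start it is so clipped on the stand's strip.
- light_lens (a point): Centre of the round lens of the work light's lamp head (26 mm diameter, 10 mm thick, on the +y end of the pivot, fixed to the +x half of the clip): 27 mm along y and 18 mm down z from light_grip. It shines along +y.
- worklight_jaw (a joint): Opening of the clip's sprung jaws, rad: 0 with the jaws parallel on a 4 mm edge, negative (to -0.15) when shut on nothing, 0.42 at the stop with the handles squeezed fully (parallel, about 17 mm across, jaw tips about 16 mm apart). Squeezing at light_grip takes about 6 N to start and 9 N to the stop; let go, the spring shuts the jaws.
- stand: Fixed stand of the work light: steel foot 90 x 75 x 12 mm (origin at the centre of its underside) with an upright strip 4 mm thick (x), 60 mm long (y), whose top edge is 72 mm above the table. Its axes are level, z up; the light starts on the strip's top edge with the same axes, up to 10 mm off the middle along y.
- fin_top (a point): Middle of the top edge of the fin on the rover's deck, 140 mm above the table: an upright aluminium plate 4 mm thick (x), 45 mm long (y), standing 40 mm above the deck. Axes are the rover's: z up, +y points across the deck to the hatch, x is the thickness direction. The light goes on here with its y along +y. The deck around it is flat and free apart from a 3 mm foot flange.
- rover: The rover: a four-wheeled robot chassis about 250 x 280 mm, grey deck 100 mm above the table, wheels locked: it does not move. Origin on the table beneath it, z up. In its frame the fin's top is at (20, -75, 140) mm and the hatch hinge at (-75, 40, 103) mm.
- hatch (a joint): Opening angle of the rover's hatch, rad: 0 shut, flat on the deck; positive as its free (+x, far from the robot) edge rises; stop at 1.35. A spring and its weight shut it: at 45 degrees (0.785) it takes about 3 N at the handle to hold it.
- hatch_hinge (a point): Middle of the hatch's hinge line, on the hatch's edge nearest the robot. Axes turn with the hatch: y along the hinge, x across the hatch plate to its free edge, z square to the plate. The black plate is 150 mm (x) by 116 mm (y), 5 mm thick.
- hatch_handle (a point): Middle of the hatch's steel U-handle: a round bar of 10 mm diameter parallel to the hinge (along y), 90 mm long between its two posts, 42 mm above the plate and 128 mm from the hinge along the plate, fixed to the hatch. Axes are the hatch's. The bar can turn between gripper pads as the hatch swings.
- tape: Loose roll of tape lying flat, 90 mm diameter, 25 mm high, origin under its centre; a bystander. It and the stand are on opposite sides of the rover, either way round.
- driver: Loose screwdriver lying on the table to the left beyond the rover; a bystander.
- wheel: Loose spare rover wheel lying flat, 80 mm diameter, 34 mm high, origin under its centre; a bystander.

How it is judged (in metres and radians):
On the way, in this order (a step that is already met when the one before it is completed fails the run):
1. the work light is clipped upright on the fin's top edge, lens towards the hatch, and let go of (x of light_grip in the frame of fin_top between -0.015 and 0.015 m and y of light_grip in the frame of fin_top between -0.02 and 0.02 m and z of light_grip in the frame of fin_top between 0.028 and 0.047 m and y of light_lens in the frame of fin_top above 0.003 m and angle between the z axis of light_grip and the z axis of fin_top, either way round below 0.3 rad and angle between the y axis of light_grip and the y axis of fin_top, either way round below 0.3 rad and contact force between worklight and rover above 0.5 N and contact force between worklight and the arm below 0.1 N), for 0.3 s.
2. the hatch is held by the fingers at 45 degrees (value of joint hatch between 0.68 and 0.89 rad and contact force between hatch and the fingers above 0.8 N), for 0.3 s.
At the end, for the whole second after the job is handed in: The light sits let go on the fin: within 15 mm of its plane, 20 mm of its middle, jaws 11 mm or more down, within 0.3 rad of upright and of facing the hatch; the hatch is still, at 45 degrees within 6, carried by the fingers (over 0.8 N) and by no other object (all of step 1 and all of step 2 and velocity of joint hatch between -0.1 and 0.1 rad/s and contact force between hatch and worklight below 0.1 N and contact force between hatch and tape below 0.1 N and contact force between hatch and driver below 0.1 N and contact force between hatch and wheel below 0.1 N); the arm keeps its last pose, push and grip.
It fails at once if a bystander was moved more than 3 cm (distance of any of tape, driver, wheel from where it was at the start of the episode above 0.03 m).
It also fails if it takes over 61 s, if anything falls off the work surface, if the arm or the gripper's body presses on something with over 40 N, if the wrist force passes 120 N, or if a joint passes its speed limit or range.

## Working session

There is one attempt and no reset: what is moved stays moved. The work goes in short steps, Python scripts to look and compute and a tool call to move; the robot and the scene stay as the last step left them, time stands still between calls to the robot, and variables do not carry over. Pictures are saved under pics/ and viewed, about 8 in all and at most 12, crops included, and the job is handed in when it is done.

Besides the shell and the picture viewer there is one more tool, called after ">>>" as name(argument=value, ...) on one line, values as JSON. apply_moves: Moves the arm, as the interface text tells. Its arguments: {"type":"object","properties":{"increments":{"type":"array"}},"required":["increments"]}

```bash
mkdir -p pics; cat > h.py <<'E'
import numpy as np, cv2
from plant import arm
from scipy.spatial.transform import Rotation as R
def cap(n,f=None):
    c=arm.capture(n)
    if f: cv2.imwrite('pics/'+f,c['frame'])
    return c
def ray(c,px):
    u=cv2.undistortPoints(np.array([[px]],float),np.array(c['intrinsics']),np.array(c['D']))[0,0]
    T=np.array(c['world_to_cam']); Rm=T[:3,:3]
    return -Rm.T@T[:3,3], Rm.T@np.array([u[0],u[1],1])
def onz(c,px,z):
    o,d=ray(c,px); return o+d*(z-o[2])/d[2]
def tri(c1,p1,c2,p2):
    o1,d1=ray(c1,p1);o2,d2=ray(c2,p2)
    s=np.linalg.lstsq(np.c_[d1,-d2],o2-o1,rcond=None)[0]
    a=o1+d1*s[0];b=o2+d2*s[1]; return (a+b)/2,np.linalg.norm(a-b)
def proj(c,p):
    T=np.array(c['world_to_cam'])
    return cv2.projectPoints(np.array([p],float),cv2.Rodrigues(T[:3,:3])[0],T[:3,3],np.array(c['intrinsics']),np.array(c['D']))[0][0,0]
E
python3 - <<'E'
from h import *
import pickle
a=cap('top','top0.png');b=cap('side','side0.png')
pickle.dump((a,b),open('c0.pkl','wb'))
for c in(a,b):print(ray(c,(320,240)))
print(arm.observe())
E
```

```text
(array([ 444.87709719,   13.63993502, 1067.00702653]), array([ 0.0719641 , -0.03544877, -0.9970127 ]))
(array([235.77965939, 786.7320553 , 653.2845471 ]), array([ 0.28919758, -0.79448119, -0.53400955]))
{'time': 0.1, 'joints': array([-7.81104426e+01,  2.18366150e+01,  7.43787442e+01, -1.76764446e-03,
        8.38586920e+01, -1.23350434e+01]), 'dq': array([ 0.02646105, -0.09212105, -0.10867224, -0.02413121,  0.01638355,
        0.01103133]), 'joint_torque': array([ 4.10803143e-03, -4.38654685e+01, -2.24909717e+01,  7.14274915e-02,
        3.41812964e-02, -6.77981438e-05]), 'tool_pos': array([ 225.61659649, -501.31581846,  238.21415419]), 'ee_rot': array([-8.99858973e+01,  7.27171199e-02, -6.57752000e+01]), 'contact_force': array([ 1.14183156, -0.34864035,  0.3348429 ]), 'wrist_torque': array([-0.0636788 ,  0.00534212,  0.0097433 ]), 'grip_width': 87.87304075176894}
```

View pics/top0.png

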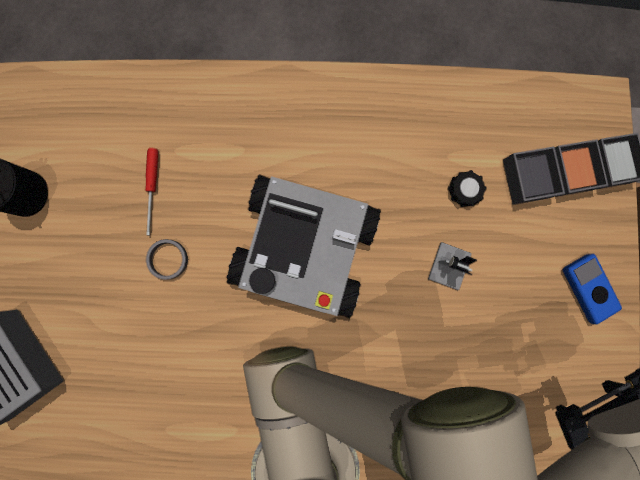

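View pics/side0.png

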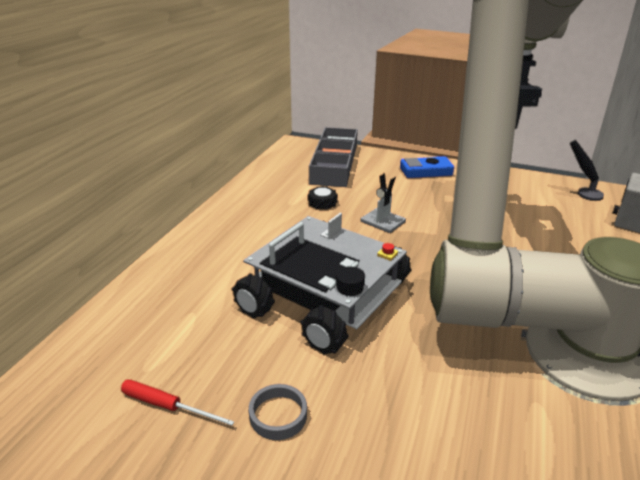

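The top view shows the rover (deck about (250-370, 180-315)), fin (344,237), hatch handle (294,208), stand with light (452,266), tape (167,260), driver (150,190), wheel (467,188). The side view has the fin at (335,226), light (385,190), handle bar (288,242). Next, crops.

```bash
python3 - <<'E'
import cv2
t=cv2.imread('pics/top0.png');s=cv2.imread('pics/side0.png')
A=cv2.resize(t[165:325,235:385],None,fx=3.6,fy=3.6,interpolation=2) #540x576
B=cv2.resize(t[236:296,420:484],None,fx=4,fy=4,interpolation=2) # 256x240
import numpy as np
o=np.zeros((576,800,3),np.uint8);o[:,:540]=A;o[:240,541:797]=B
o[250:550,541:791]=cv2.resize(s[165:240,355:417],(250,300),interpolation=2)
cv2.imwrite('pics/crop1.png',o)
cv2.imwrite('pics/crop2.png',cv2.resize(s[200:350,225:415],None,fx=4,fy=4,interpolation=2))
E
```

```text
(no output)
```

View pics/crop1.png

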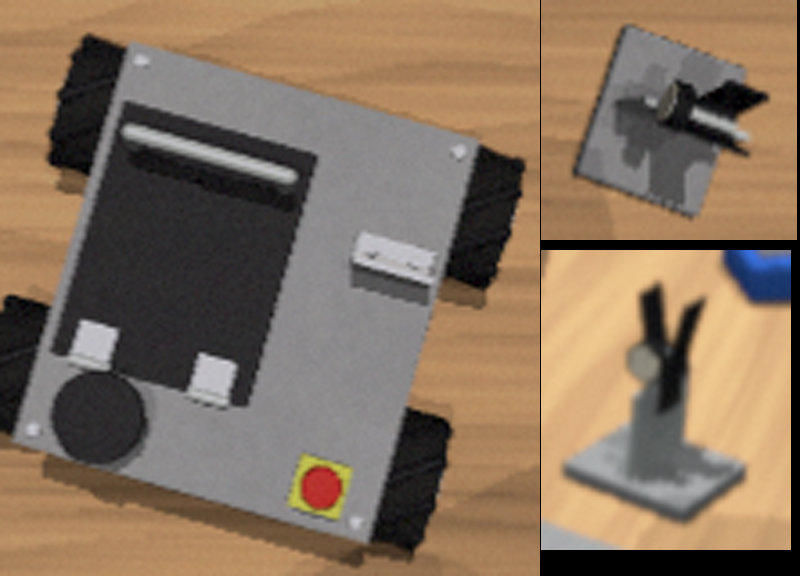

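View pics/crop2.png

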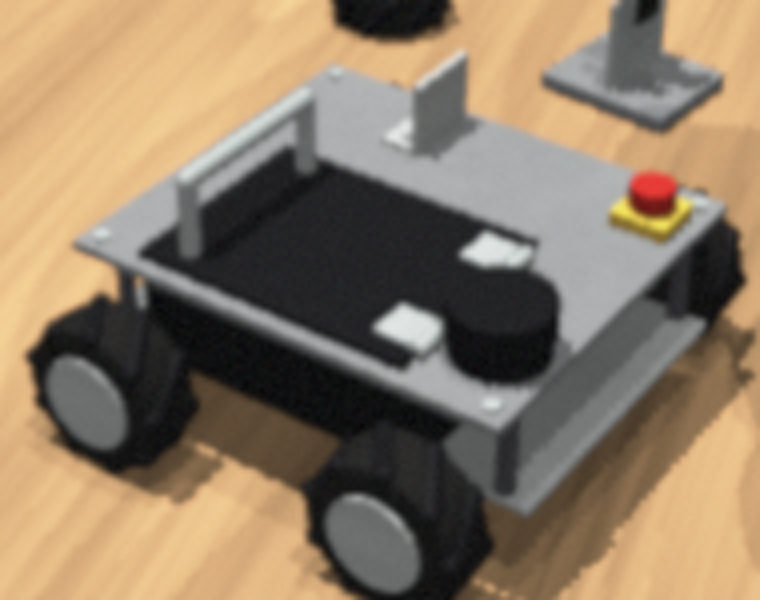

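```bash
python3 - <<'E'
from h import *
import pickle
a,b=pickle.load(open('c0.pkl','rb'))
A=lambda x,y:(235+(x+.5)/3.6-.5,165+(y+.5)/3.6-.5)
S=lambda x,y:(225+(x+.5)/4-.5,200+(y+.5)/4-.5)
B=lambda x,y:(420+(x-541+.5)/4-.5,236+(y+.5)/4-.5)
C=lambda x,y:(355+(x-541+.5)/4.03-.5,165+(y-250+.5)/4-.5)
print('deck corners z100')
P=[onz(a,A(*p),100) for p in [(130,43),(478,147),(370,543),(15,440)]]
for p in P:print(p.round(1))
for i in range(4):d=P[(i+1)%4]-P[i];print(np.linalg.norm(d).round(1),np.degrees(np.arctan2(d[1],d[0])).round(2))
print('ctr',np.mean(P,0))
print('deck screws tri')
for p,q in [((141,61),(101,234)),((459,152),(336,73)),((33,429),(492,404)),((356,523),(700,200))]:print(tri(a,A(*p),b,S(*q)))
print('side corners z100',[onz(b,S(*q),100).round(1) for q in [(75,243),(333,66),(722,206),(497,430)]])
print('handle ends'); H=[tri(a,A(*p),b,S(*q)) for p,q in [((128,131),(182,182)),((294,177),(309,95))]];print(H, [onz(a,A(*p),145) for p in [(128,131),(294,177)]])
print('stand foot z12')
F=[onz(a,B(*p),12) for p in [(626,25),(746,68),(695,216),(575,175)]]
for i in range(4):d=F[(i+1)%4]-F[i];print(F[i].round(1),np.linalg.norm(d).round(1),np.degrees(np.arctan2(d[1],d[0])).round(2))
print(np.mean(F,0), np.mean([F[0],F[2]],0))
print('side foot', [onz(b,C(*q),12).round(1) for q in [(565,465),(745,467),(685,517)]])
print('lens',tri(a,B(668,100),b,C(643,362)))
print('handle tops',tri(a,B(760,97),b,C(698,303)),tri(a,B(748,150),b,C(652,288)),tri(a,B(760,97),b,C(652,288)),tri(a,B(748,150),b,C(698,303)))
print('fin top side',onz(b,S(415,92),140),onz(b,S(463,55),140))
E
```

```text
deck corners z100
[645.1  84.  100. ]
[ 588.5 -118.2  100. ]
[360.8 -59.  100. ]
[415.3 143.8 100. ]
210.0 -105.63
235.3 165.42
210.0 74.95
237.4 -14.58
ctr [502.43427019  12.66435056 100.        ]
deck screws tri
(array([634.59657656,  77.41172765, 104.26472629]), np.float64(1.645659905855758))
(array([ 586.01546968, -106.38224192,  103.6220654 ]), np.float64(2.419967400935538))
(array([422.47875902, 133.36395951, 104.1173746 ]), np.float64(1.2705329978311848))
(array([373.6897724 , -50.15156592, 105.78296875]), np.float64(2.627318828200754))
side corners z100 [array([646.7,  83.2, 100. ]), array([ 593.9, -118.7,  100. ]), array([365.1, -57.1, 100. ]), array([417.3, 144.3, 100. ])]
handle ends
[(array([587.84093868,  80.96396452, 146.38457505]), np.float64(2.812926213186331)), (array([563.32283051, -10.7673468 , 147.18410997]), np.float64(1.0671952496216432))] [array([586.7177504 ,  80.56489846, 145.        ]), array([563.09253595, -10.99286004, 145.        ])]
stand foot z12
[ 522.1 -299.    12. ] 73.7 -108.41
[ 498.8 -368.9   12. ] 89.6 160.47
[ 414.4 -339.    12. ] 72.8 72.19
[ 436.6 -269.7   12. ] 90.3 -18.96
[ 467.95459606 -319.15342442   12.        ] [ 468.20539884 -319.00432047   12.        ]
side foot [array([ 522.8, -299. ,   12. ]), array([ 416.7, -336.6,   12. ]), array([ 437.6, -264. ,   12. ])]
lens (array([ 477.43127231, -297.1789376 ,   93.5626643 ]), np.float64(0.6452988481430638))
handle tops (array([ 467.83888808, -341.47274369,  114.98244987]), np.float64(22.30354966348565)) (array([ 465.71158378, -321.14871404,  134.39250828]), np.float64(29.99664006833753)) (array([ 481.0426777 , -334.26564584,  125.60681537]), np.float64(5.6052714087923645)) (array([ 452.702271  , -329.34711932,  122.61694575]), np.float64(2.7862132888671782))
fin top side [520.49144189 -43.32512384 140.        ] [509.97393523 -87.35286426 140.        ]
```

>>> apply_moves(increments=[[48,36,0,0,0,0.16,1],[48,36,0,0,0,0.16,1],[48,36,0,0,0,0.16,1],[48,36,0,0,0,0.16,1],[48,36,0,0,0,0.16,1]])

```text
time: 0.72
tool_pos: [468.7, -317.6, 236.3]
ee_rot: [-89.9, 0.2, -19.0]
contact_force: [-0.7, -1.1, 1.4]
grip_width: 88.1
```

```bash
python3 - <<'E'
from h import *
import pickle
a,b=pickle.load(open('c0.pkl','rb'))
A=lambda x,y:(235+(x+.5)/3.6-.5,165+(y+.5)/3.6-.5)
S=lambda x,y:(225+(x+.5)/4-.5,200+(y+.5)/4-.5)
for p in [(360,235),(437,254)]:print(onz(a,A(*p),140))
for p,q in [((360,235),(415,92)),((437,254),(465,55))]:print(tri(a,A(*p),b,S(*q)))
# stand strip top ends, side view
C=lambda x,y:(355+(x-541+.5)/4.03-.5,165+(y-250+.5)/4-.5)
# project model points of light for check
y=np.radians(-18.7);c=np.array([467.3,-321.4,108]);M=R.from_euler('z',y).as_matrix()
for n,l in [('top+',(17,-11,18)),('top-',(-17,-11,18)),('lens',(0,32,-18))]:
    w=c+M@l;u=proj(a,w);v=proj(b,w)
    print(n,((u[0]-420)*4+541,(u[1]-236)*4),((v[0]-355)*4.03+541,(v[1]-165)*4+250))
E
```

```text
[532.36031324 -47.98225551 140.        ]
[522.70935569 -90.5638168  140.        ]
(array([527.95247106, -49.67740234, 135.54973957]), np.float64(10.027203529903163))
(array([517.02491911, -92.60534401, 136.45648337]), np.float64(12.39112589719191))
top+ (np.float64(763.0994720612525), np.float64(92.51085053557313)) (np.float64(658.2957273255801), np.float64(284.26970296093896))
top- (np.float64(742.4927492685899), np.float64(155.6649326804104)) (np.float64(706.4028064527037), np.float64(299.65992749041686))
lens (np.float64(652.9021243252873), np.float64(97.66476338767029)) (np.float64(638.8525412446562), np.float64(370.10325022259303))
```

>>> apply_moves(increments=[[-1,-4,-45,0,0,0,1],[0,0,-45,0,0,0,1],[0,0,-35,0,0,0,1],[0,0,-20,0,0,0,1],[0,0,0,0,0,0,1]])

```text
time: 1.35
tool_pos: [470.6, -316.9, 85.9]
ee_rot: [-89.9, 0.3, -18.4]
contact_force: [0.3, 0.3, -0.6]
grip_width: 87.5
```

```bash
python3 - <<'E'
from h import *
a=cap('top');b=cap('side')
t=a['frame'];s=b['frame']
o=np.zeros((480,800,3),np.uint8)
o[:480,:400]=cv2.resize(t[226:306,410:477],(400,480),interpolation=2)
o[:480,400:]=cv2.resize(s[150:240,350:425],(400,480),interpolation=2)
cv2.imwrite('pics/g1.png',o);st=arm.observe();print(st['tool_pos'],st['ee_rot'])
E
```

```text
[ 471.33784364 -317.62827498   87.74207901] [-89.97670903   0.11635213 -18.38425828]
```

View pics/g1.png

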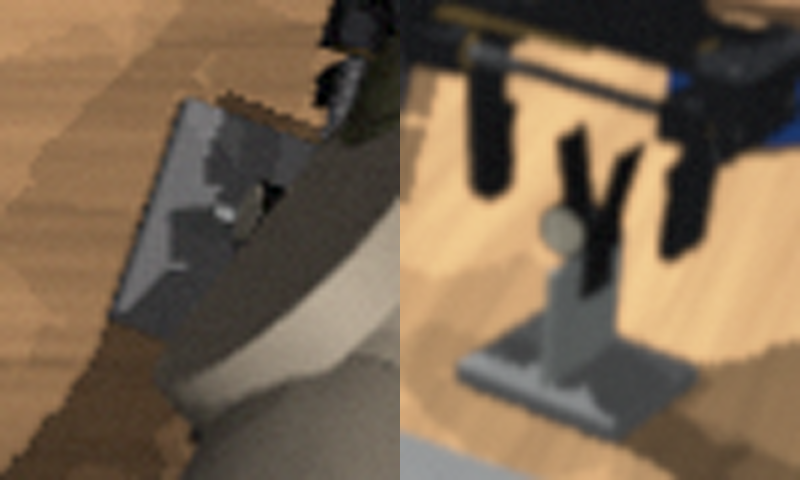

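The side view shows the clip handles centred between open fingers (tips at (490,190), (680,255); handles at (570,130)-(640,150)). Shift a little and close.

>>> apply_moves(increments=[[-3,-4,1,0,0,0,1],[0,0,0,0,0,0,0],[0,0,0,0,0,0,-0.4]])

```text
time: 1.82
tool_pos: [468.7, -322.8, 91.3]
ee_rot: [-90.1, -0.1, -18.4]
contact_force: [-0.4, -0.5, 0.8]
grip_width: 70.6
```

>>> apply_moves(increments=[[0,0,0,0,0,0,-0.4],[0,0,0,0,0,0,-1],[0,0,0,0,0,0,-1],[0,0,0,0,0,0,-1],[0,0,0,0,0,0,-1]])

```text
time: 2.45
tool_pos: [469.1, -323.1, 92.6]
ee_rot: [-90.2, -0.2, -18.4]
contact_force: [-4.5, 1.5, 15.6]
grip_width: 20.0
```

>>> apply_moves(increments=[[0,0,0,0,0,0,-1],[0,0,0,0,0,0,-1]])

```text
time: 2.7
tool_pos: [468.8, -323.1, 93.5]
ee_rot: [-90.2, -0.2, -18.4]
contact_force: [0.1, -0.3, -0.9]
grip_width: 16.6
```

```bash
python3 - <<'E'
from h import *
b=cap('side')
for i in range(3):
  st=arm.observe();print(st['tool_pos'],st['ee_rot'],st['contact_force'],st['wrist_torque'],st['grip_width'])
s=b['frame']
cv2.imwrite('pics/g2.png',cv2.resize(s[150:240,340:430],None,fx=6,fy=6,interpolation=2))
E
```

```text
[ 468.81903238 -323.11546114   93.44639559] [-90.19471996  -0.20199968 -18.38085836] [-0.41687016  0.4221697   1.00168479] [-0.01670138 -0.04042375 -0.00157046] 16.282096335311557
[ 468.81903238 -323.11546114   93.44639559] [-90.19471996  -0.20199968 -18.38085836] [-0.41687016  0.4221697   1.00168479] [-0.01670138 -0.04042375 -0.00157046] 16.282096335311557
[ 468.81903238 -323.11546114   93.44639559] [-90.19471996  -0.20199968 -18.38085836] [-0.41687016  0.4221697   1.00168479] [-0.01670138 -0.04042375 -0.00157046] 16.282096335311557
```

View pics/g2.png

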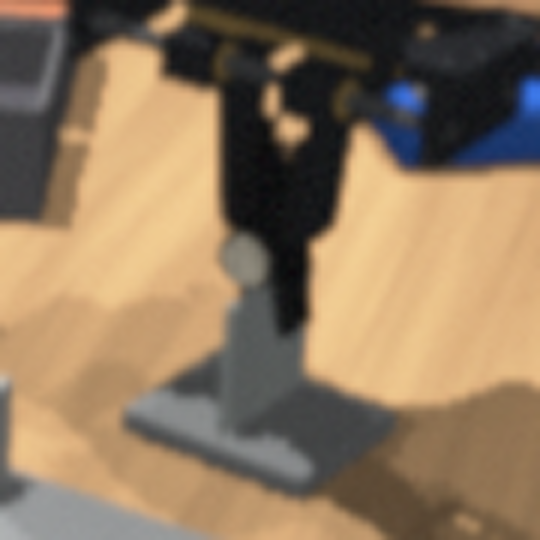

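Gripped: 16.6 mm wide, fully squeezed, both fingers on the handles at (285,150), lens visible at (245,258). Lift.

>>> apply_moves(increments=[[0,0,12,0,0,0,-1],[0,0,30,0,0,0,-1],[0,0,35,0,0,0,-1],[0,0,35,0,0,0,-1],[0,0,30,0,0,0,-1]])

```text
time: 3.38
tool_pos: [468.1, -322.0, 239.6]
ee_rot: [-90.0, 0.0, -18.4]
contact_force: [-0.1, 0.4, 0.0]
grip_width: 16.3
```

>>> apply_moves(increments=[[10,50,0,0,0,0.013,-1],[10,50,0,0,0,0.013,-1],[9,50,0,0,0,0.013,-1],[9,50,0,0,0,0.013,-1],[9,50,0,0,0,0.013,-1]])

```text
time: 4.0
tool_pos: [515.8, -68.1, 245.1]
ee_rot: [-90.2, -0.4, -14.9]
contact_force: [1.6, 0.1, -1.6]
grip_width: 16.2
```

>>> apply_moves(increments=[[0,0,-10,0,0,0,-1],[0,0,0,0,0,0,-1]])

```text
time: 4.25
tool_pos: [515.9, -65.5, 235.8]
ee_rot: [-90.2, -0.5, -14.6]
contact_force: [0.6, 0.5, -1.1]
grip_width: 16.1
```

```bash
python3 - <<'E'
from h import *
import pickle
a=cap('top');b=cap('side');pickle.dump((a,b),open('c1.pkl','wb'))
st=arm.observe();print(st['tool_pos'],st['ee_rot'],st['contact_force'],st['grip_width'])
t=a['frame'];s=b['frame']
o=np.zeros((540,800,3),np.uint8)
o[:540,:250]=cv2.resize(t[185:293,305:355],(250,540),interpolation=2)
o[:540,250:]=cv2.resize(s[135:243,280:390],(550,540),interpolation=2)
cv2.imwrite('pics/f1.png',o)
E
```

```text
[516.26999664 -66.1798041  236.43549593] [-90.18793391  -0.59086747 -14.67671919] [ 0.43293707 -0.25321215 -0.69670718] 16.239825587894654
```

View pics/f1.png

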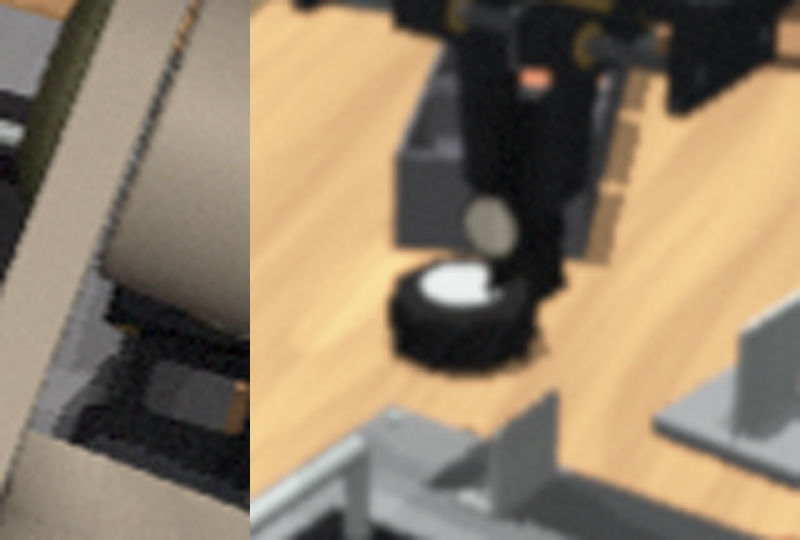

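```bash
python3 - <<'E'
from h import *
import pickle
a,b=pickle.load(open('c1.pkl','rb'))
px=(280+(491-250+.5)/5-.5,135+226.5/5-.5)
t=np.array([516.2,-66.2,236.2]);M=R.from_euler('z',np.radians(-14.8)).as_matrix()
for z in (228,231,234,237): print(z,(M.T@(onz(b,px,z)-t)).round(1))
f=[onz(b,(280+(x-250+.5)/5-.5,135+(y+.5)/5-.5),140) for x,y in [(490,440),(555,395)]]
print(f,M.T@(np.mean(f,0)-t), np.linalg.norm(f[0]-f[1]))
E
```

```text
228 [ 6.8 14.9 -8.2]
231 [ 3.3 20.1 -5.2]
234 [-0.2 25.3 -2.2]
237 [-3.7 30.5  0.8]
[array([521.96156104, -42.87332917, 140.        ]), array([509.24918822, -86.62395793, 140.        ])] [ -0.94564056   1.25131083 -96.2       ] 45.56009152881858
```

>>> apply_moves(increments=[[0,4,-20,0,0,0,-1],[0,0,-20,0,0,0,-1],[0,0,-12,0,0,0,-1],[0,0,0,0,0,0,-1]])

```text
time: 4.85
tool_pos: [516.7, -66.5, 184.4]
ee_rot: [-90.2, -0.7, -15.0]
contact_force: [-0.4, 0.0, -0.4]
grip_width: 16.3
```

```bash
python3 - <<'E'
from h import *
import pickle
b=cap('side')
st=arm.observe();print(st['tool_pos'],st['ee_rot'],st['contact_force'],st['grip_width'])
s=b['frame']
cv2.imwrite('pics/f2.png',cv2.resize(s[150:250,290:380],None,fx=6,fy=6,interpolation=2))
E
```

```text
[516.9306668  -66.48908814 184.94101666] [-90.23098168  -0.80624939 -15.04092094] [ 0.29100348  0.02295222 -0.72617871] 16.139797445107344
```

View pics/f2.png

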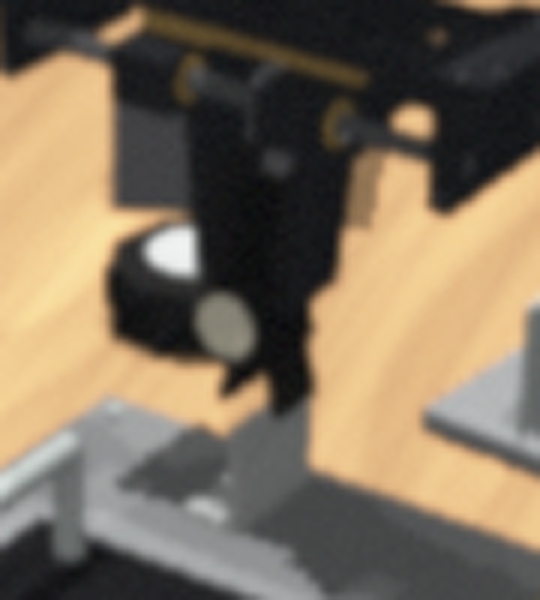

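```bash
cat > q.py <<'E'
from h import *
import pickle
a,b=pickle.load(open('c1.pkl','rb'))
P=lambda x,y:(290+(x+.5)/6-.5,150+(y+.5)/6-.5)
M=R.from_euler('z',np.radians(-15)).as_matrix()
fin=np.mean([onz(b,P(232,440),140),onz(b,P(305,400),140)],0);print(fin)
for n,p in dict(L=(228,395),Rf=(277,412),Rb=(308,398),lens=(226,326)).items():
  for z in ((140,145,150) if n!='lens' else (178,182,186)): print(n,z,(M.T@(onz(b,P(*p),z)-fin)).round(1))
E
python3 q.py
```

```text
[513.25444336 -59.12093605 140.        ]
L 140 [20.6 -5.8  0. ]
L 145 [15.6  1.5  5. ]
L 150 [10.7  8.8 10. ]
Rf 140 [ 0.7 -5.9  0. ]
Rf 145 [-4.   1.4  5. ]
Rf 150 [-8.8  8.7 10. ]
Rb 140 [ -2.5 -20.    0. ]
Rb 145 [ -7.2 -12.5   5. ]
Rb 150 [-12.  -5.  10.]
lens 178 [ 9.4 12.5 38. ]
lens 182 [ 5.2 18.7 42. ]
lens 186 [ 1.  24.9 46. ]
```

The picture shows the jaw tips (230,395)/(290,410) just above the fin's top edge (232,440)-(305,400), straddling it. Descend watching the force.

>>> apply_moves(increments=[[0,0,-6,0,0,0,-1],[0,0,-6,0,0,0,-1],[0,0,0,0,0,0,-1]])

```text
time: 5.28
tool_pos: [517.4, -66.9, 173.4]
ee_rot: [-90.2, -0.9, -15.1]
contact_force: [0.3, -0.2, -0.9]
grip_width: 16.0
```

>>> apply_moves(increments=[[-2,1,-5,0.004,0.015,0,-1],[0,0,-5,0,0,0,-1],[0,0,0,0,0,0,-1]])

```text
time: 5.65
tool_pos: [515.4, -65.7, 162.8]
ee_rot: [-90.2, 0.0, -15.0]
contact_force: [-0.2, -0.1, 0.2]
grip_width: 16.1
```

```bash
python3 - <<'E'
from h import *
b=cap('side')
st=arm.observe();print(st['tool_pos'],st['ee_rot'],st['contact_force'],st['grip_width'])
s=b['frame']
cv2.imwrite('pics/f3.png',cv2.resize(s[150:250,290:380],None,fx=6,fy=6,interpolation=2))
E
```

```text
[515.4757466  -65.79519072 163.0454626 ] [-9.02461124e+01 -1.87046330e-02 -1.50510939e+01] [ 0.47047506 -0.16300078 -0.78795111] 16.67224510028323
```

View pics/f3.png

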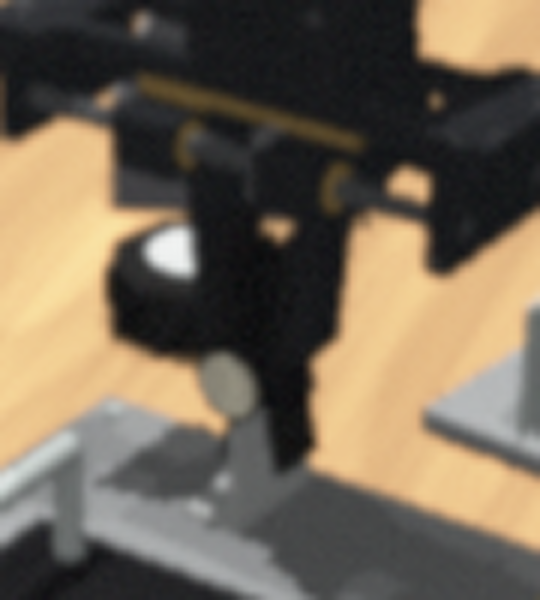

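The fin now sits between the jaws: near jaw in front at (290,450), fin visible at (250,470). Go on down to the stop.

>>> apply_moves(increments=[[0,0,-4,0,0,0,-1],[0,0,-2,0,0,0,-1],[0,0,0,0,0,0,-1]])

```text
time: 6.08
tool_pos: [516.0, -65.9, 161.3]
ee_rot: [-90.3, -0.3, -15.0]
contact_force: [0.2, -0.3, -1.5]
grip_width: 16.5
```

>>> apply_moves(increments=[[0,0,-4,0,0,0,-1],[0,0,0,0,0,0,-1]])

```text
time: 6.32
tool_pos: [517.0, -66.2, 157.6]
ee_rot: [-90.3, -0.5, -15.0]
contact_force: [1.0, -0.1, -2.7]
grip_width: 16.4
```

>>> apply_moves(increments=[[-1,0,-3,0.002,0.008,0,-1],[0,0,0,0,0,0,-1],[0,0,0,0,0,0,-1]])

```text
time: 6.7
tool_pos: [517.2, -66.5, 155.7]
ee_rot: [-90.3, -0.2, -15.0]
contact_force: [1.2, 0.1, 5.0]
grip_width: 16.2
```

>>> apply_moves(increments=[[0,0,0,0,0,0,-0.5],[0,0,0,0,0,0,-0.3],[0,0,0,0,0,0,0.2],[0,0,0,0,0,0,0.2],[0,0,0,0,0,0,0.2]])

```text
time: 7.32
tool_pos: [516.3, -66.3, 154.4]
ee_rot: [-90.3, -0.0, -15.0]
contact_force: [-0.6, -1.1, 0.2]
grip_width: 52.9
```

>>> apply_moves(increments=[[0,0,0,0,0,0,0.3],[0,0,20,0,0,0,0.3],[0,0,45,0,0,0,0.3],[0,0,45,0,0,0,0.3],[0,0,0,0,0,0,0.3]])

```text
time: 7.95
tool_pos: [515.5, -66.0, 267.2]
ee_rot: [-90.3, 0.1, -15.0]
contact_force: [0.3, -0.3, -0.5]
grip_width: 57.6
```

```bash
python3 - <<'E'
from h import *
import pickle
a=cap('top');b=cap('side');pickle.dump((a,b),open('c2.pkl','wb'))
st=arm.observe();print(st['tool_pos'],st['ee_rot'],st['contact_force'],st['grip_width'])
s=b['frame']
cv2.imwrite('pics/f4.png',cv2.resize(s[150:250,290:380],None,fx=6,fy=6,interpolation=2))
E
```

```text
[514.40777865 -65.6972798  263.82568902] [-90.25703828   0.45328971 -15.04228696] [ 0.49524753  0.7954019  -0.11960899] 57.21829708555941
```

View pics/f4.png

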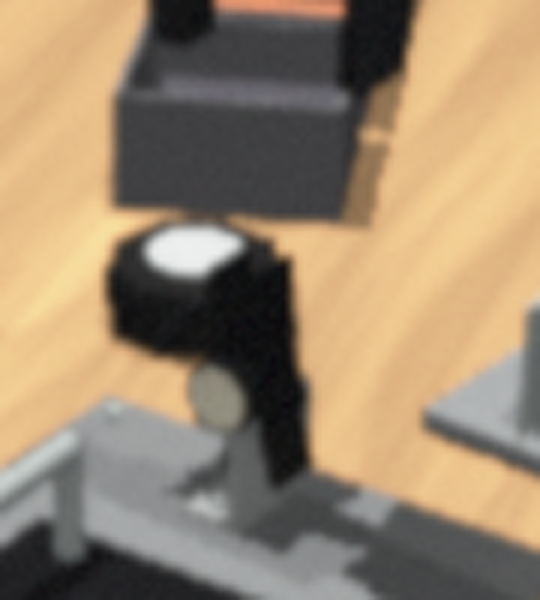

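```bash
python3 - <<'E'
from h import *
import pickle
a,b=pickle.load(open('c2.pkl','rb'));a0,b0=pickle.load(open('c0.pkl','rb'))
g=lambda i:(255*np.clip(i/255.,0,1)**0.4).astype(np.uint8)
def crop(f,x,y,w,h,k):return cv2.resize(g(f[y:y+h,x:x+w]),None,fx=k,fy=k,interpolation=2)
A=crop(b['frame'],305,180,50,60,8);B=crop(b0['frame'],305,180,50,60,8).copy()
C=A.copy()
M=R.from_euler('z',np.radians(-15)).as_matrix();c=np.array([514.8,-66,176])
def dot(l,col):
    u=proj(b,c+M@np.array(l,float));p=((u-[305,180]+.5)*8-.5);print(l,p.round());cv2.circle(B,tuple(int(v) for v in p),3,col,-1);return p
for sx in(1,-1):
  for y in(-11,11):
    dot((sx*17,y,18),(0,0,255));dot((sx*9,y,-19),(0,255,255));dot((sx*3,y,-58),(0,255,0))
dot((0,32,-18),(255,0,0))
cv2.imwrite('pics/f5.png',np.hstack([A,B]))
cv2.imwrite('pics/top2.png',a['frame'])
E
```

```text
(17, -11, 18) [214.  80.]
(9, -11, -19) [238. 220.]
(3, -11, -58) [254. 360.]
(17, 11, 18) [164. 113.]
(9, 11, -19) [188. 254.]
(3, 11, -58) [206. 396.]
(-17, -11, 18) [329. 117.]
(-9, -11, -19) [297. 240.]
(-3, -11, -58) [274. 367.]
(-17, 11, 18) [280. 150.]
(-9, 11, -19) [249. 275.]
(-3, 11, -58) [226. 403.]
(0, 32, -18) [170. 295.]
```

View pics/f5.png

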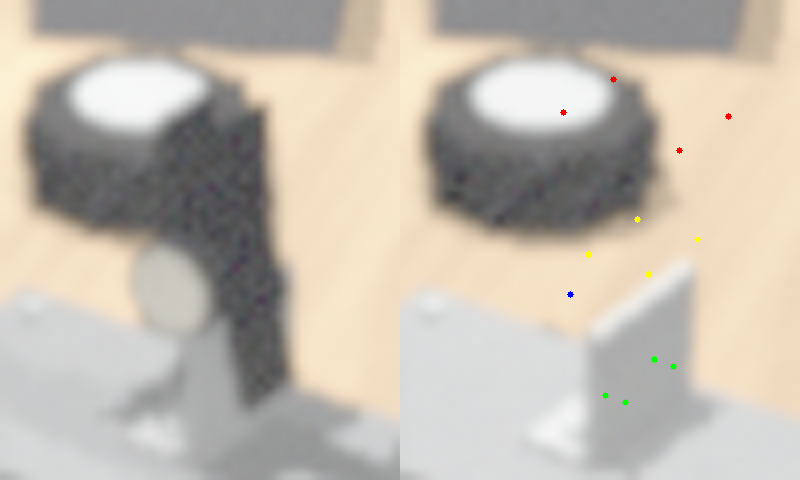

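The side crop puts the light at the fin with the lens at (170,290), right where predicted, but the handles look nearer together (about 17 mm) than a shut clip should show. I'll check again after moving off to the hatch, reading a pixel mask instead of a picture.

>>> apply_moves(increments=[[22,37,0,0,0,0,0.3],[22,37,0,0,0,0,0.3],[19,36,0,0,0,0,0.3],[0,0,0,0,0,0,0.3]])

```text
time: 8.55
tool_pos: [577.2, 47.2, 256.8]
ee_rot: [-90.3, 1.1, -15.2]
contact_force: [0.8, 0.2, -0.6]
grip_width: 57.5
```

```bash
python3 - <<'E'
from h import *
import pickle
a0,b0=pickle.load(open('c2.pkl','rb'))
a=cap('top');b=cap('side');pickle.dump((a,b),open('c3.pkl','wb'))
print(arm.observe()['tool_pos'])
g=cv2.cvtColor(b['frame'],6).astype(int)[185:235,312:350];g0=cv2.cvtColor(b0['frame'],6).astype(int)[185:235,312:350]
print('diff',np.abs(g-g0).max(),np.abs(g-g0).mean())
for i,r in enumerate(g): print(185+i,''.join(' .:-=+*#'[::-1][min(7,v//24)] for v in r))
t=cv2.cvtColor(a['frame'],6)[215:260,325:372]
print('top')
for i,r in enumerate(t): print(215+i,''.join(' .:-=+*#'[::-1][min(7,int(v)//24)] for v in r))
E
```

```text
[576.53539247  45.18484556 257.37244616]
diff 95 8.005263157894737
185  ....:::-=====+=======++++++++++++=--:
186     .:::--======-::::-----------===-::
187   ..:-::::::::---::..............:::::
188 .:--:.         ::--:..                
189 -=-:             .-=-::.              
190 +=:               :=++=:              
191 +=.               -+**+-.             
192 +=.             .-+****=:..           
193 *+-            :=+*****++=-           
194 *+=:.        .-+*##*******-           
195 *+++=:.     :=**###*****#*-           
196 ****++==----=*######**###*=           
197 ******++++++**###########*=.          
198 *************#############=.          
199 *************#############=.          
200 ######*******############*=.          
201 ####*****#***#############+:          
202 ####*#***#################+:          
203 #######*##################+-          
204 #####**###################*-.         
205 ##########################*-.         
206 **##*########*############*-          
207 =+***#####################+-          
208 .--+*********###*#########*-          
2
[... 2760 characters left out ...]
======::-=============::
247 +---=+++==--=====+++**+======-:-=============::
248 +---=+++==-:-================-::-============::
249 ++----=+==-::-=========-::-==-::::::-========::
250 ++------:::::-=========-:::::::::::::::::-==-::
251 ++------:::::-==========-::::::::::::::::::::::
252 ++------:::::::::-======-::::-:::::::::::::::::
253 ++------:::::::::::::-==-::::-:::::::::::::::::
254 ++------:::::::::::::::::::::::::::::::::::::::
255 ++------:::::::::::::::::::::::::::::::::::::::
256 ++------::::::::::::::::::::-::::::::::::::::::
257 ++------:::::::::::::::::::::::::::::::::::::::
258 ++--:---:::::::::::::::::::::::::::::::::::::::
259 ++=-----:::::::::::::::::::::::::::::::::::::::
```

```bash
python3 - <<'E'
from h import *
import pickle
a,b=pickle.load(open('c3.pkl','rb'))
M=R.from_euler('z',np.radians(-15)).as_matrix();c=np.array([514.8,-66,176])
for l in [(17,-11,18),(17,11,18),(-17,11,18),(-17,-11,18),(4,-11,-24),(4,11,-24),(-4,11,-24),(-4,-11,-24),(0,32,-18),(0,22.5,-36),(0,-22.5,-36)]:print(l,proj(a,c+M@np.array(l,float)).round(1))
im=a['frame'][205:270,315:380]
cv2.imwrite('pics/t3.png',cv2.resize((255*(im/255.)**.5).astype(np.uint8),(585,585),interpolation=2))
E
```

```text
(17, -11, 18) [354.2 229.7]
(17, 11, 18) [342.9 226.5]
(-17, 11, 18) [338.  243.9]
(-17, -11, 18) [349.3 247.2]
(4, -11, -24) [350.1 238.1]
(4, 11, -24) [339.3 235. ]
(-4, 11, -24) [338.2 238.9]
(-4, -11, -24) [349. 242.]
(0, 32, -18) [328.6 233.7]
(0, 22.5, -36) [332.7 235.8]
(0, -22.5, -36) [354.5 242.1]
```

View pics/t3.png

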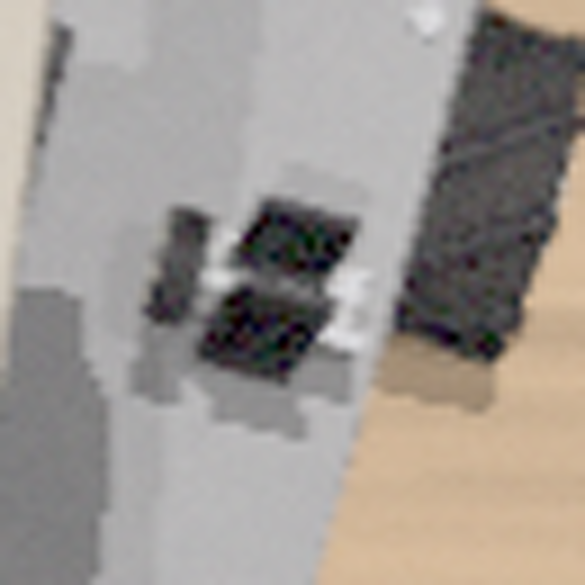

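The top view confirms it: both handles open in a V at (295,240) and (265,330), straddling the white fin edge, lens head at (180,265). All within 1-2 px of the predicted upright pose. Now the hatch handle.

>>> apply_moves(increments=[[1,0,-40,-0.005,-0.018,0,0.5],[0,0,-40,0,0,0,0.5],[0,0,-30,0,0,0,0.5],[0,0,-12,0,0,0,0.5],[0,0,0,0,0,0,0.5]])

```text
time: 9.28
tool_pos: [575.2, 39.7, 131.8]
ee_rot: [-90.4, 0.0, -15.7]
contact_force: [-0.3, 0.1, -0.4]
grip_width: 66.2
```

>>> apply_moves(increments=[[2,4,-4,0,0,0.01,0.2],[0,0,0,0,0,0,-0.3],[0,0,0,0,0,0,-0.6],[0,0,0,0,0,0,-1],[0,0,0,0,0,0,-1]])

```text
time: 9.9
tool_pos: [578.6, 43.6, 130.8]
ee_rot: [-90.4, -0.3, -15.1]
contact_force: [-0.2, 0.9, -0.4]
grip_width: 18.3
```

>>> apply_moves(increments=[[0,0,0,0,0,0,-1],[0,0,0,0,0,0,-1]])

```text
time: 10.15
tool_pos: [577.9, 43.8, 130.7]
ee_rot: [-90.4, -0.2, -15.1]
contact_force: [0.0, -0.2, 1.2]
grip_width: 8.9
```

>>> apply_moves(increments=[[-4,1,10,0,0,0,-1],[-4,1,9.5,0,0,0,-1],[-5,1.5,9,0,0,0,-1],[-5.5,1.5,9,0,0,0,-1],[0,0,0,0,0,0,-1]])

```text
time: 10.78
tool_pos: [558.6, 49.0, 170.7]
ee_rot: [-90.4, -0.3, -15.1]
contact_force: [1.8, -0.4, -3.8]
grip_width: 9.3
```

>>> apply_moves(increments=[[-6.5,1.5,7.5,0,0,0,-1],[-7,2,7.5,0,0,0,-1],[-7.5,2,7,0,0,0,-1],[-8,2,6.5,0,0,0,-1],[0,0,0,0,0,0,-1]])

```text
time: 11.4
tool_pos: [529.8, 56.6, 201.5]
ee_rot: [-90.3, -0.6, -15.1]
contact_force: [3.1, -1.4, -2.0]
grip_width: 8.8
```

>>> apply_moves(increments=[[-8,2,4.5,0,0,0,-1],[-8,2,4,0,0,0,-1],[0,0,0,0,0,0,-1],[0,0,0,0,0,0,-1]])

```text
time: 11.9
tool_pos: [515.6, 60.4, 211.2]
ee_rot: [-90.3, -0.9, -15.1]
contact_force: [4.7, -0.5, 0.1]
grip_width: 8.7
```

```bash
python3 - <<'E'
from h import *
import pickle
a=cap('top','top9.png');b=cap('side','side9.png');pickle.dump((a,b),open('c9.pkl','wb'))
st=arm.observe();print(st['tool_pos'],st['ee_rot'],st['contact_force'],st['grip_width'],st['dq'].round(2))
M=R.from_euler('z',np.radians(-15)).as_matrix()
d=M.T@(st['tool_pos']-np.array([578,43.7,130.7]));print(d,np.degrees(np.arctan2(42+d[2],128+d[0]))-18.2)
org=np.array([514.6,11.6,0])
# predicted hatch free-edge corners for angles, side view
for th in (39,45,51):
  t=np.radians(th)
  out=[]
  for y in (-58,58):
    l=np.array([-75+150*np.cos(t),40+y,103+150*np.sin(t)]);out.append(proj(b,org+M@l).round(1))
  for y in (-45,45):
    l=np.array([-75+128*np.cos(t)-42*np.sin(t),40+y,103+128*np.sin(t)+42*np.cos(t)]);out.append(proj(b,org+M@l).round(1))
  print(th,out)
g=cv2.cvtColor(b['frame'],6).astype(int)[170:300:2,235:375]
for i,r in enumerate(g): print(170+2*i,''.join(' .:-=+*#'[::-1][min(7,v//24)] for v in r))
E
```

```text
[515.62543581  60.37578533 211.2388322 ] [-90.26234417  -0.94064353 -15.09967732] [ 4.59612578  0.10561097 -0.86471506] 8.829879685500774 [ 0.02 -0.02  0.07 -0.04 -0.07  0.07]
[-6.45652133e+01 -3.61534197e-02  8.05388322e+01] 44.43071256865029
39 [array([309.4, 200.4]), array([270.1, 225.7]), array([324.4, 200.5]), array([294.2, 220.7])]
45 [array([313.9, 196.4]), array([274.5, 221.7]), array([330. , 198.9]), array([299.9, 219.2])]
51 [array([319. , 193.1]), array([279.5, 218.4]), array([336.1, 198.1]), array([306. , 218.5])]
170 ::::::.                 .=*********++++++===--:.::=++*******++++===+=++++*******####*#*#****#******#******+****************+**++++*****-    
172 :::..                   .-+**###**+=-..:--=====++*********************+++++++++******##****#********************************+********#+:    
174 :..                      :+***+=-.         ..:-=*************+++++**#******+++++++++++******#*************************************###*+:    
176                            .:.                 :=************+====+****###**#*****+++++++++*********#****************+++******#*#
[... 8156 characters left out ...]
****************################################***+===-:...  ..:-=++**++-::----=++*#######################+============
292 #*+------:::::-+*******************#***##################################**++=--::..  ..::--:..  .:---=++*###################*+=============
294 *+=---------::.:-+*#***************#**++++***###############################****++=-::.            ...::--=++**#########***+================
296 *+-------------::-=**###**********#***+=====++***################################***++=--::...           ...:---==++=====================-==
298 *+=---:----------::-+*#**********####*++========+++**#################################***+==--:...             .....::----======-=========--
```

The measured near corner of the hatch's free edge, (275,222), matches the 45° prediction (274.5,221.7). Last check of light and bystanders against earlier frames.

```bash
python3 - <<'E'
from h import *
import pickle
a,b=pickle.load(open('c9.pkl','rb'));a0,b0=pickle.load(open('c0.pkl','rb'));a3,_=pickle.load(open('c3.pkl','rb'))
d=lambda p,q,x,y,w,h:np.abs(p['frame'][y:y+h,x:x+w].astype(int)-q['frame'][y:y+h,x:x+w]).mean().round(1)
print('tape',d(a,a0,140,235,55,50),'driver',d(a,a0,135,140,35,100),'wheel',d(a,a0,445,165,45,45),'light vs c3',d(a,a3,325,222,32,28))
t=cv2.cvtColor(a['frame'],6)[220:252,322:362]
for i,r in enumerate(t): print(220+i,''.join(' .:-=+*#'[::-1][min(7,int(v)//24)] for v in r))
E
```

```text
tape 4.9 driver 4.9 wheel 4.9 light vs c3 3.8
220 --:--------------:::::::::::::::::::::::
221 :----:-----------:::::::::::::::::::::::
222 --------:-------::::::::::::::::::::::::
223 ----------------:::::::::--:::::::::::::
224 ---------------::::::::::-----::::::::::
225 -------:------::::::::::-----:::::::::::
226 ::---------------::::-------------::::::
227 --:----------------::=****=----:--:::::-
228 --:--------=***=--::-+###****==--::::::=
229 ---:-:-----=*###+-::=*#######***+-:::::+
230 -----------+####=:.-*##########**-:::::+
231 -----------=***#=:.-############=:::::=*
232 :---------=+****:.-*###########*-:::::=#
233 :--------=+****+::=*###########=:::::-+*
234 :---------=****+:-+**#########+::::::=*#
235 :--:------=****.  :=+***#####*:.  .::=*#
236 :--------+*#***-. :+****++**#-.  ::::=##
237 :-:------+####*+==*###****++*-   .::-+##
238 :-::----=+####+==*########****=...::=###
239 :-------+#####*=+#############-.::::=###
240 --------=+###*++*############*: :-:-+###
241 --------=+++*++*############*. .:::-+###
242 --------=++++++*############-.   .:-+*+*
243 --------=++++++############**=:. .:-++++
244 --------=+++++*############+++++-::-====
245 ----:--=+++++=++*#########+=====-:-=====
246 -------=++++====+=+*#####+======-:-=====
247 :------=++++=--=====+++**+======-:-=====
248 -:-----=++++=-:-================-::-====
249 :--:-----=++=-::-=========-::-==-::::::-
250 ------------::::-=========-:::::::::::::
251 ---:--------::::-==========-::::::::::::
```

Light and bystanders are unmoved (differences are at noise level). Handing in.

```bash
python3 -c "
from h import *
s=arm.observe();print(s['time'],s['tool_pos'],s['contact_force'],s['grip_width']);print(arm.job_done())"
```

```text
12.0 [515.62543581  60.37578533 211.2388322 ] [ 4.59612578  0.10561097 -0.86471506] 8.829879685500774
the job is handed in; nothing more can be done
None
```

I moved the work light from its stand to the fin, pushed it down to its inner stop and let go. I then gripped the hatch bar, lifted the hatch to 45° and handed in with the gripper still holding it, at 12 s on the robot's clock. No verdict was reported.

- **Light:** in the last top view it stands upright on the fin with the handles spread, within 1–2 px of the predicted pose. The lens faces the hatch, and the light had not moved after release. One side view had suggested the handles were still squeezed. The clear top view did not show that, and I did not find out why the two disagreed.
- **Hatch:** the arm's travel gives 44.4°. The free edge's corner in the side image, (275, 222), agrees with the 45° prediction of (274.5, 221.7). The gripper opening read 8.8 mm on the 10 mm bar, and the measured force on the tool was about 4.7 N. I did not measure the force on the fingers separately.
- **Bystanders:** tape, screwdriver and wheel showed only image noise against the first picture.

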